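# Stow the caliper check set in its holder tray

### The arm

A 7-joint arm with a two-finger parallel gripper is mounted at the origin on a cart in front of the work surface, level with it; the furniture and walls round the work are solid. World frame = base frame: x ahead of the robot, y to its left, z up, the work surface at z = 0. Lengths are in m, angles in rad, forces in N, time in s.
With the tool pointing down it reaches from about 0.4 to 0.85 m from the base axis. Payload 10.4 kg.
Tool frame: the origin (TCP) lies midway between the tips of the shut fingers; the grasp point (between the pads) lies behind it (arm.pinch_z is the z of the grasp point in the tool frame, in m); z points along the fingers, y is the line along which they close (so a half turn about z gives the same grasp; the last joint's range is limited). The gripper opens to 85 mm and grips with 20 to 120 N. Pads are 22 mm wide; open, the fingers measure 114 mm over their backs; the gripper's body (76 mm by 85 mm) begins 54 mm behind the grasp point. The pads swing forward as they close: fully open they stand 13 mm farther back than shut.
Start: joints at [1.12, 0.332, -0.065, 1.46, 0.022, 1.35, -0.088], TCP at [0.259, -0.569, 0.231] pointing down, gripper open.
Joint ranges: [-2.6, 2.6], [-0.5, 2.12], [-1.47, 1.34], [0.16, 2.42], [-1.27, 4.41], [0.06, 2.06], [-2.6, 2.6]. Speed limits (rad/s): [2.22, 2.22, 2.79, 2.79, 3.14, 3.14, 3.14].

### API

Orientations are given as a unit quaternion [w, x, y, z].
In Python, from bench import arm, eyes, workorder gives the robot as it stands. The module is installed in compiled form; this text tells all that it offers.
- The arm moves only by the shell command python3 -m pendant 'ROWS' [FORCE]. ROWS is JSON, a list of rows, each a list of 7 numbers: the closure, from -1 (fully open) to 1 (shut), then the shift along the tool's x, y, z normalised to -1 to 1, where 1 is 0.12 m, then the turn, a rotation vector about the tool's x, y, z normalised to -1 to 1, where 1 is 180 degrees. In form: [[hand, tx, ty, tz, wx, wy, wz], ...]. A call has 1 to 20 rows; each row is the pose to reach, as a shift and turn from the pose commanded when the call began, along the tool's axes at that moment, turning the shorter way round; what a row does not reach only later rows make up. A row lasts 1/8 s, in which the tool goes at most 62.5 mm and 10.7 degrees, less where a joint would pass 70% of its speed; a pose out of reach is approached as far as the arm can. A call with a number of a shift or a turn outside -1 to 1 is refused whole. A call with a gripper value outside its range is refused whole. The fingers move at their own pace and stop on an object; FORCE is the grip in N (left out, the last holds). Time passes only in rows, so rows that repeat a pose let the fingers close. It gives the time, the measured TCP pose, the force, the opening and the grip force at its end, in the units of the state.
- arm.observe(): the state, without advancing time (a new reading comes with each control period).
- eyes.get_image(name): name is "scene" or "top" or "wrist"; returns a dict with "frame" (384x512x3 uint8, blue, green, red), "fovy" (degrees; the focal length in pixels is half the picture's height over the tangent of half this angle, whatever the lens; pixels are square), "cx", "cy" (the principal point, pixels), "dist" ([k1, k2, p1, p2, k3] as OpenCV has them; the pictures are not rectified), "world_from_camera" (4x4, takes a point from camera to world coordinates). Camera axes: x right, y down, z forward; pixel columns grow to the right and rows downward; lengths in m; the calibration is good to about 2 mm. A picture is of the moment at which its call begins. There is no depth.
- workorder.finish_job(): hands the job in; it is judged then, once.
The state is a dict: "time": time; "qpos": joint angles; "qvel": joint speeds; "effort": joint torques, N m; "ee_pos": TCP position; "eef_rot": TCP orientation; "force": force on the tool from outside, world axes, zero at the start; "ft_torque": the same for the moment, N m; "finger_gap": opening from 0.0 (shut) to 1.0 (fully open); "gripper_force": force on a finger pad.
Only numpy, scipy, OpenCV 4.12 (cv2) and the standard library are available. Lean on these libraries where they do the work, as an engineer would, in place of code of your own. Each camera call takes 0.05 s, during which the arm holds its last target. There are 200 camera calls.

### The job

The caliper has been checked: put the five masters of the check set back into the holder tray, each in the place made for it. The three gauge blocks lie flat in the recesses of their own sizes, lined up with them, the setting ring lies fully down over the post, and the test pin stands upright in the bore, right down on its floor.

Things in the scene. Friction and masses are not known exactly. Their poses are not given: they have to be found in the camera images.
- block_small: loose plain steel gauge block lying flat on a 2 mm dark mat, 12 mm along its x, 30 mm along its y, 9 mm high, the narrowest of the three, about 55 g; origin at the centre of its underside, z up
- block_medium: loose plain steel gauge block lying flat on a 2 mm dark mat, 20 mm along its x, 30 mm along its y, 9 mm high, the middle one of the three, about 70 g; origin at the centre of its underside, z up
- block_large: loose plain steel gauge block lying flat on a 2 mm dark mat, 30 mm along its x, 30 mm along its y, 9 mm high, square, the widest of the three, about 90 g; origin at the centre of its underside, z up
- ring: loose plain steel setting ring lying flat on a 2 mm dark mat, outer diameter 39 mm, bore 20 mm, 12 mm high, about 90 g; origin at the centre of its underside, z up
- pin: loose plain steel test pin standing upright on the mat, diameter 16 mm, 70 mm high, about 110 g; origin at the centre of its foot, z up along the pin
- recess_small: fixed black insert, 68 x 68 x 9 mm, one of six in a tray (shuffled, 2 x 3, 70 mm pitch, turned alike); origin: centre of its underside, 6 mm above the bench, z up. Narrowest recess, 20 mm along x, 38 mm along y, 4 mm deep; floor (grey) 5 mm above the origin. A 28 mm wide finger slot, as deep, crosses the insert along x, for fingers closing along x. The block's 30 mm length goes along y
- recess_medium: fixed black insert, 68 x 68 x 9 mm, one of six in a tray (shuffled, 2 x 3, 70 mm pitch, turned alike); origin: centre of its underside, 6 mm above the bench, z up. Middle recess, 28 mm along x, 38 mm along y, 4 mm deep; floor (grey) 5 mm above the origin. A 28 mm wide finger slot, as deep, crosses the insert along x, for fingers closing along x. The block's 30 mm length goes along y
- recess_large: fixed black insert, 68 x 68 x 9 mm, one of six in a tray (shuffled, 2 x 3, 70 mm pitch, turned alike); origin: centre of its underside, 6 mm above the bench, z up. Square recess, 38 mm along x, 38 mm along y, 4 mm deep; floor (grey) 5 mm above the origin. A 28 mm wide finger slot, as deep, crosses the insert along x, for fingers closing along x. The block's 30 mm length goes along y or x
- post_holder: fixed black insert, 68 x 68 x 9 mm, one of six in a tray (shuffled, 2 x 3, 70 mm pitch, turned alike); origin: centre of its underside, 6 mm above the bench, z up. A steel post stands on its centre, diameter 12 mm (17 mm for the lowest 1.5 mm), rising 25 mm above the insert's top, tapered over the last 7 mm. The ring lies round it on the insert's top, 9 mm above the origin
- bore_holder: fixed black insert, 68 x 68 x 9 mm, one of six in a tray (shuffled, 2 x 3, 70 mm pitch, turned alike); origin: centre of its underside, 6 mm above the bench, z up. On it a black block, 46 x 46 mm, top 35 mm above the origin, with an upright central bore, diameter 22 mm, mouth chamfered 4 mm. The bore's floor, where the pin stands, is 9 mm above the origin
Things that resemble listed ones, but are neither listed nor needed, are in the scene too. Leave any turquoise look-alike of the block_large alone.

How it is judged:
By the outcome, as a careful person would: the job done as asked, in the order asked, and still so for the second after the job is handed in, with the robot touching nothing.
It also fails if it takes over 112 s, if anything falls off the work surface, if the arm or the gripper's body presses on something with over 40 N, if the wrist force passes 120 N, or if a joint passes its speed limit or range.

## Working session

There is one attempt and no reset: what is moved stays moved. The work goes in short steps, Python scripts to look and compute and a shell command to move; the robot and the scene stay as the last step left them, time stands still between calls to the robot, and variables do not carry over. Pictures are saved under pics/ and viewed, at most 20 in all, crops included, and the job is handed in when it is done.

```bash
mkdir -p pics
cat > h.py <<'E'
import numpy as np, cv2
from bench import arm, eyes
from scipy.spatial.transform import Rotation as R
def K(im):
    f=im["frame"].shape[0]/2/np.tan(np.radians(im["fovy"])/2)
    return np.array([[f,0,im["cx"]],[0,f,im["cy"]],[0,0,1.]])
def grab(name,tag):
    im=eyes.get_image(name); cv2.imwrite(f"pics/{tag}.png",im["frame"])
    np.save(f"pics/{tag}.npy",im,allow_pickle=True); return im
def load(tag): return np.load(f"pics/{tag}.npy",allow_pickle=True).item()
def cast(im,uv,z):
    uv=np.asarray(uv,float).reshape(-1,1,2)
    n=cv2.undistortPoints(uv,K(im),np.array(im["dist"],float))[:,0]
    T=np.array(im["world_from_camera"]); d=np.c_[n,np.ones(len(n))]@T[:3,:3].T; o=T[:3,3]
    return o+d*((z-o[2])/d[:,2])[:,None]
def proj(im,P):
    T=np.linalg.inv(np.array(im["world_from_camera"]))
    return cv2.projectPoints(np.asarray(P,float).reshape(-1,1,3),cv2.Rodrigues(T[:3,:3])[0],T[:3,3],K(im),np.array(im["dist"],float))[0][:,0]
E
python3 - <<'E'
from h import *
s=arm.observe(); print({k:np.round(v,3).tolist() for k,v in s.items()}, arm.pinch_z)
a=grab("scene","scene0"); b=grab("top","top0"); w=grab("wrist","wrist0")
for i in (a,b,w): print(i["fovy"],np.round(i["world_from_camera"],3).tolist(),i["dist"])
cv2.imwrite("pics/both.png",cv2.resize(np.vstack([np.hstack([a["frame"],b["frame"]])]),(800,300)))
E
```

```text
{'time': 0.0, 'qpos': [1.12, 0.333, -0.065, 1.461, 0.022, 1.35, -0.089], 'qvel': [0.001, -0.0, -0.002, -0.0, 0.0, -0.001, 0.0], 'effort': [-0.001, -62.546, 0.049, -39.161, 0.016, 0.01, -0.0], 'ee_pos': [0.259, -0.568, 0.231], 'eef_rot': [-0.001, 0.977, 0.212, -0.0], 'force': [0.902, 0.127, 0.699], 'ft_torque': [-0.008, 0.022, -0.003], 'gripper_force': 0.0, 'finger_gap': 0.998} -0.0187
42.455419513738114 [[-0.921, -0.18, 0.345, -0.05], [-0.389, 0.467, -0.794, 1.221], [-0.018, -0.866, -0.5, 0.797], [0.0, 0.0, 0.0, 1.0]] [-0.0307053  0.         0.         0.         0.       ]
55.36078261337845 [[-0.026, -0.98, 0.196, 0.304], [-0.999, 0.022, -0.025, 0.015], [0.02, -0.196, -0.98, 0.948], [0.0, 0.0, 0.0, 1.0]] [-0.00695636  0.          0.          0.          0.        ]
61.60645387562524 [[0.415, -0.873, -0.255, 0.322], [-0.91, -0.398, -0.115, -0.539], [-0.001, 0.28, -0.96, 0.373], [0.0, 0.0, 0.0, 1.0]] [-0.0840764  0.         0.         0.         0.       ]
```

```bash
python3 -c "
import cv2
cv2.imwrite('pics/top0b.png',cv2.resize(cv2.imread('pics/top0.png'),(800,600),interpolation=cv2.INTER_CUBIC))"
```

```text
(no output)
```

View pics/scene0.png

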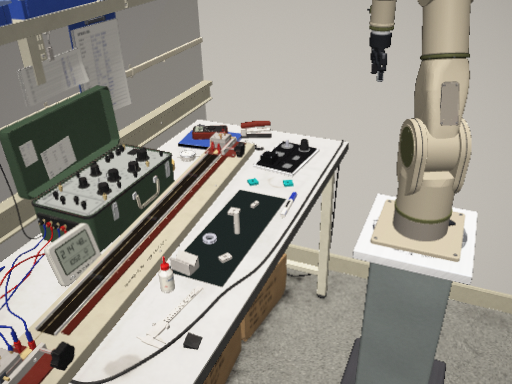

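View pics/top0b.png

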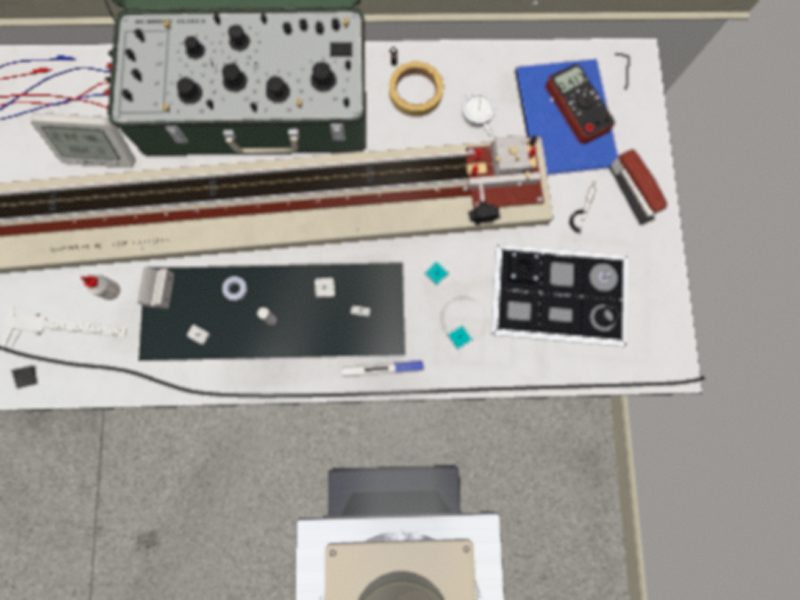

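The scene view shows the mat with masters and the tray beyond. In the enlarged top view the ring is at (234,288), a square block at (325,288), a small piece at (360,310), a medium one at (197,334) and the pin at (265,316). The tray is at (497–625, 248–342), and there are turquoise look-alikes at (436,273) and (459,337).

Run:
```python
from h import *
f=load("top0")["frame"]
a=cv2.resize(f[152:237,305:412],None,fx=5,fy=5,interpolation=cv2.INTER_CUBIC)[:, :]
b=cv2.resize(f[160:237,85:265],None,fx=4,fy=4,interpolation=cv2.INTER_CUBIC)
a=cv2.resize(f[155:225,308:408],None,fx=4,fy=4,interpolation=cv2.INTER_CUBIC)
c=np.zeros((600,800,3),np.uint8); c[:280,:400]=a; c[285:285+b.shape[0],:b.shape[1]]=b
cv2.imwrite("pics/crop1.png",c)
im=load("top0")
for n,uv,z in [("ring",(234,288),.014),("L",(325,288),.011),("S",(360,310),.011),("M",(197,334),.011),("pintop",(265,316),.04),("trayTL",(498,249),.015),("trayTR",(627,255),.015),("trayBR",(625,344),.015),("trayBL",(496,336),.015)]:
    print(n,np.round(cast(im,np.array(uv)*.64,z),3))
```

```text
ring [[0.522 0.263 0.014]]
L [[0.519 0.112 0.011]]
S [[0.48  0.054 0.011]]
M [[0.446 0.322 0.011]]
pintop [[0.468 0.205 0.04 ]]
trayTL [[ 0.58  -0.182  0.015]]
trayTR [[ 0.565 -0.403  0.015]]
trayBR [[ 0.412 -0.383  0.015]]
trayBL [[ 0.431 -0.17   0.015]]
```

View pics/crop1.png

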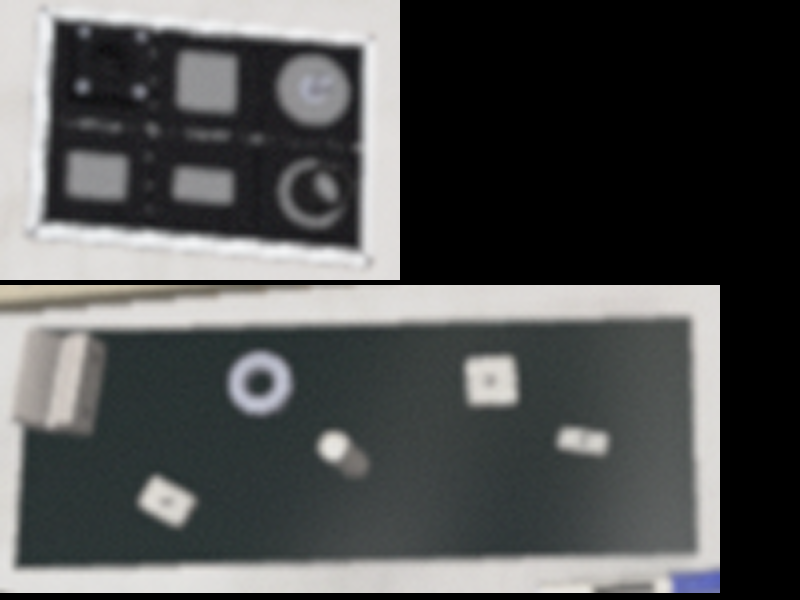

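The crop shows these tray inserts:
- Top row: a spare with four dots, the square recess (207,82), and the post disc (313,90).
- Bottom row: the medium recess (97,175), the small recess (203,185), and the bore holder (313,192).

On the mat the blocks are at (490,380) large, (583,440) small and (167,502) medium, with the ring at (260,383) and the pin at (333,445). All are steel. I move closer with the wrist camera next.

```bash
cat >> h.py <<'E'
def plan(p=None,yaw=None):
    """print shift (units of .12 m, tool axes) and turn wz (units of pi) to reach p, tool-x yaw in deg"""
    s=arm.observe(); q=s["eef_rot"]; Rm=R.from_quat([q[1],q[2],q[3],q[0]]).as_matrix()
    y0=np.degrees(np.arctan2(Rm[1,0],Rm[0,0])); print("t",round(s["time"],2),"pos",np.round(s["ee_pos"],4),"yaw",round(y0,2),"tilt",np.round(Rm[:2,2],4),"q7",round(s["qpos"][6],2),"gap",round(s["finger_gap"],3))
    if p is not None: print("shift",np.round(Rm.T@(np.array(p)-s["ee_pos"])/.12,3))
    if yaw is not None: print("wz",round(-((yaw-y0+180)%360-180)/180,4))
E
python3 -m pendant '[[-1,0.46,-0.23,0,0,0,0],[-1,0.92,-0.46,0,0,0,0],[-1,0.92,-0.46,0,0,0,0]]' && python3 -m pendant '[[-1,0.46,-0.23,0,0,0,0],[-1,0.92,-0.46,0,0,0,0],[-1,0.92,-0.46,0,0,0,0]]' && python3 -m pendant '[[-1,0.46,-0.23,0.1,0,0,-0.059],[-1,0.92,-0.46,0.3,0,0,-0.118],[-1,0.92,-0.46,0.3,0,0,-0.342],[-1,0.92,-0.46,0.3,0,0,-0.342],[-1,0.92,-0.46,0.3,0,0,-0.342],[-1,0.92,-0.46,0.3,0,0,-0.342],[-1,0.92,-0.46,0.3,0,0,-0.342],[-1,0.92,-0.46,0.3,0,0,-0.342]]'
python3 - <<'E'
from h import *
grab("wrist","tray1"); plan((.49,.19,.2),86)
E
```

```text
time: 0.52
ee_pos: [0.3413, -0.4682, 0.2315]
eef_rot: [-0.0, 0.976, 0.216, 0.001]
force: [0.7, -0.7, 0.7]
finger_gap: 1.0
gripper_force: 0.0
time: 0.9
ee_pos: [0.4177, -0.3724, 0.2314]
eef_rot: [-0.001, 0.976, 0.216, 0.001]
force: [-0.5, -0.6, 0.8]
finger_gap: 1.003
gripper_force: 0.0
time: 1.9
ee_pos: [0.4916, -0.2813, 0.1952]
eef_rot: [-0.0, 0.732, 0.681, -0.0]
force: [-0.4, 0.1, -0.3]
finger_gap: 1.0
gripper_force: 0.0
t 1.95 pos [ 0.4917 -0.2811  0.1952] yaw 85.88 tilt [-0.0002 -0.0001] q7 0.29 gap 1.0
shift [ 3.915 -0.296 -0.04 ]
wz -0.0007
```

View pics/tray1.png

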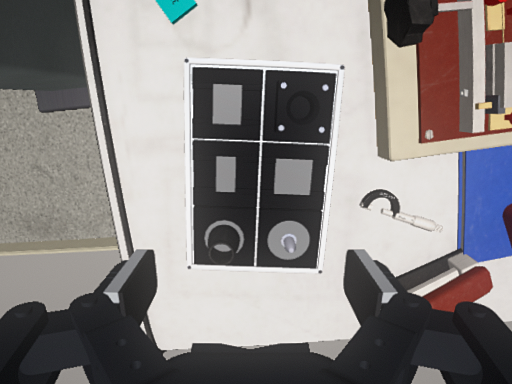

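Wrist view of the tray, with the inserts at these pixels:
- medium recess (227,104)
- small recess (226,175)
- large recess (293,176)
- post (290,241)

Two inserts could be the bore holder: (302,106), a dark hole with four dots, and (224,237), a grey annulus with something dark in it. I enlarge to decide.

```bash
python3 -m pendant '[[-1,0.5,-0.04,0,0,0,0],[-1,1,-0.08,0,0,0,0]]' >/dev/null; python3 -m pendant '[[-1,0.5,-0.04,0,0,0,0],[-1,1,-0.08,0,0,0,0],[-1,1,-0.08,0,0,0,0],[-1,1,-0.08,0,0,0,0]]' | head -2;  python3 - <<'E'
from h import *
grab("wrist","mid"); plan((.49,.14,.2),86)
f=load("tray1")["frame"][55:280,175:355]
g=cv2.convertScaleAbs(cv2.resize(f,None,fx=2.6,fy=2.6,interpolation=cv2.INTER_CUBIC),alpha=2.2)
cv2.imwrite("pics/crop2.png",g)
E
```

```text
time: 2.7
ee_pos: [0.4893, -0.0406, 0.1953]
t 2.75 pos [ 0.4893 -0.0413  0.1952] yaw 85.93 tilt [-0.0001 -0.0005] q7 -0.13 gap 1.002
shift [ 1.507 -0.101 -0.04 ]
wz -0.0004
```

View pics/crop2.png

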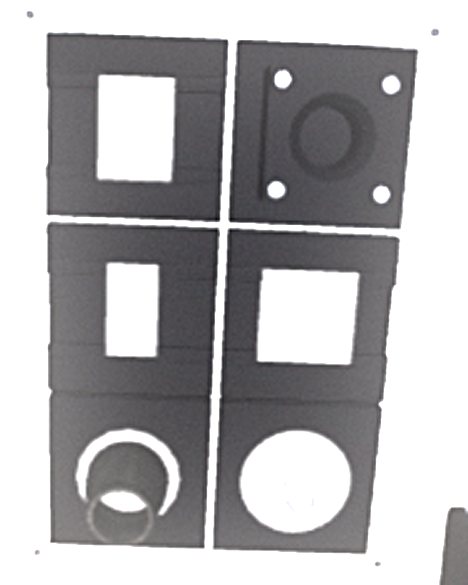

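Clear now: the insert with four screws and a chamfered hole, at tray1 px (302,106), is the bore_holder, since it has a raised square block and a 22 mm bore. The piece at (224,237) is a thin tube on a grey disc, so it is a decoy. Next I measure the tray and move over the mat.

```bash
python3 -m pendant '[[-1,0.5,0,0,0,0,0],[-1,1,-0.05,0,0,0,0]]' >/dev/null; python3 -m pendant '[[-1,0.25,-0.02,0,0,0,0],[-1,0.5,-0.05,0,0,0,0],[-1,0.5,-0.05,0,0,0,0],[-1,0.5,-0.05,0,0,0,0]]' | head -2;  python3 - <<'E'
from h import *
grab("wrist","mat1"); plan()
def fit(tag):
    im=load(tag); f=im["frame"]; g=cv2.cvtColor(f,cv2.COLOR_BGR2GRAY)
    T=np.array(im["world_from_camera"]); print(tag,"cam",np.round(T[:3,3],3))
    m=cv2.inRange(g,85,205); n,l,st,c=cv2.connectedComponentsWithStats(m)
    out={}
    for nm,uv in [("M",(227,104)),("S",(226,175)),("L",(293,176)),("P",(275,241))]:
        k=l[uv[1],uv[0]]; cs=cv2.findContours((l==k).astype(np.uint8),cv2.RETR_EXTERNAL,cv2.CHAIN_APPROX_NONE)[0][0]
        z=.015 if nm=="P" else .011
        P=cast(im,cs[:,0].astype(float),z)[:,:2]
        r=cv2.minAreaRect((P*1000).astype(np.float32)); out[nm]=np.array(r[0]); print(nm,st[k],np.round(r,1) if 0 else [np.round(x,1) for x in r])
    for nm,uv in [("d1",(284,86)),("d2",(325,88)),("d3",(282,129)),("d4",(322,130))]:
        w=g[uv[1]-5:uv[1]+6,uv[0]-5:uv[0]+6].astype(float); w=np.clip(w-100,0,None); yy,xx=np.mgrid[-5:6,-5:6]
        out[nm]=cast(im,(uv[0]+(w*xx).sum()/w.sum(),uv[1]+(w*yy).sum()/w.sum()),.041)[0,:2]*1000; 
    out["B"]=np.mean([out[d] for d in("d1","d2","d3","d4")],0); print("B",np.round(out["B"],1),"side",np.linalg.norm(out["d1"]-out["d2"]),np.linalg.norm(out["d1"]-out["d3"]))
    loc={"M":(-35,70),"B":(35,70),"S":(-35,0),"L":(35,0),"P":(35,-70)}
    ks=list(loc); A=np.array([loc[k] for k in ks],float); B=np.array([out[k] for k in ks])
    a=A-A.mean(0); b=B-B.mean(0); th=np.arctan2((a[:,0]*b[:,1]-a[:,1]*b[:,0]).sum(),(a*b).sum())
    Q=np.array([[np.cos(th),-np.sin(th)],[np.sin(th),np.cos(th)]]); t=B.mean(0)-Q@A.mean(0)
    print("yaw",np.degrees(th)); 
    for k in ks: print(k,np.round(Q@loc[k]+t,1),"res",np.round(out[k]-Q@loc[k]-t,1))
fit("tray1")
E
```

```text
time: 3.5
ee_pos: [0.4901, 0.1388, 0.195]
t 3.55 pos [0.4901 0.1386 0.1951] yaw 85.9 tilt [-0.0003 -0.0006] q7 -0.53 gap 1.0
tray1 cam [ 0.495 -0.21   0.338]
M [ 212   84   30   41 1161] [array([ 472.2, -209.6]), array([38.4, 28.7]), np.float64(84.2)]
S [216 156  20  36 694] [array([ 464.7, -279.2]), array([37.3, 19.8]), np.float64(84.2)]
L [ 274  159   39   36 1301] [array([ 534. , -287.2]), array([37.4, 38.7]), np.float64(84.4)]
P [ 267  221   43   39 1299] [array([ 526.1, -356.9]), array([45.1, 46.1]), np.float64(85.7)]
B [ 541.9 -217.3] side 37.14029609383434 37.0615734103539
yaw -6.447446145986251
M [ 472.4 -209.7] res [-0.2  0.1]
B [ 541.9 -217.5] res [0.  0.3]
S [ 464.5 -279.2] res [0.2 0. ]
L [ 534.  -287.1] res [-0.  -0.1]
P [ 526.2 -356.6] res [-0.1 -0.3]
```

View pics/mat1.png

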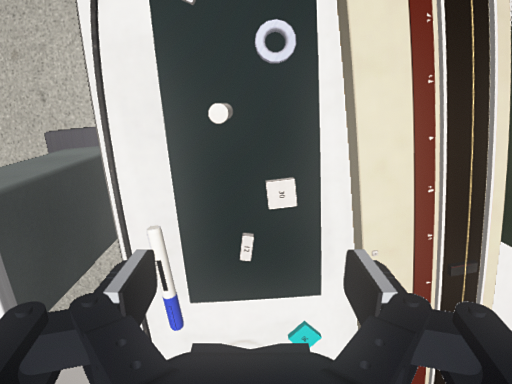

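Mat view: ring at (275,41), pin top at (219,113), the block marked "30" at (282,193), and the block marked "12" at (247,247). The turquoise one at (305,335) stays put. I measure L and S now.

```bash
cat >> h.py <<'E'
def block(im,uv,z,thr=130,win=45):
    """contour of the bright thing at pixel uv cast on plane z: minAreaRect in mm"""
    g=cv2.cvtColor(im["frame"],cv2.COLOR_BGR2GRAY); m=(g>thr).astype(np.uint8)
    m=cv2.morphologyEx(m,cv2.MORPH_CLOSE,np.ones((5,5)))
    l=cv2.connectedComponents(m)[1]; k=l[uv[1],uv[0]]
    cs=cv2.findContours((l==k).astype(np.uint8),cv2.RETR_EXTERNAL,cv2.CHAIN_APPROX_NONE)[0][0][:,0].astype(float)
    P=cast(im,cs,z)[:,:2]*1000; r=cv2.minAreaRect(P.astype(np.float32)); 
    return r
E
python3 - <<'E'
from h import *
im=load("mat1"); print(im["world_from_camera"][:3,3])
for n,uv in [("L",(270,190)),("S",(243,254)),("pin",(219,113)),("ring",(261,41))]:
    for thr in (110,150): print(n,thr,[np.round(x,1) for x in block(im,uv,{"pin":.072,"ring":.014}.get(n,.011),thr)])
plan((.48,.054,.06),85.9)
E
```

```text
[0.49370467 0.20993266 0.33749937]
L 110 [array([519.8, 116.1]), array([30.9, 32.3]), np.float64(3.0)]
L 150 [array([519.9, 116. ]), array([30.7, 31.5]), np.float64(2.8)]
S 110 [array([478.6,  57. ]), array([33.8, 13. ]), np.float64(79.5)]
S 150 [array([478.6,  56.7]), array([33. , 12.6]), np.float64(79.1)]
pin 110 [array([468.6, 203.9]), array([15.7, 18.6]), np.float64(85.6)]
pin 150 [array([467.1, 204.1]), array([16.1, 15.6]), np.float64(80.1)]
ring 110 [array([521. , 265.1]), array([38.2, 37.5]), np.float64(86.2)]
ring 150 [array([521. , 265.6]), array([37.3, 37.5]), np.float64(86.2)]
t 3.55 pos [0.4901 0.1386 0.1951] yaw 85.9 tilt [-0.0003 -0.0006] q7 -0.53 gap 1.0
shift [-0.709 -0.033  1.126]
wz -0.0
```

```bash
python3 -m pendant '[[-0.3,-0.35,-0.02,0.4,0,0,0.02],[-0.3,-0.698,-0.046,0.8,0,0,0.038],[-0.3,-0.698,-0.046,0.958,0,0,0.038],[-0.3,-0.698,-0.046,0.958,0,0,0.038],[-0.3,-0.698,-0.046,0.958,0,0,0.038]]' 60
python3 - <<'E'
from h import *
plan((.4786,.0555,.0045),79.1); grab("wrist","s1")
E
```

```text
time: 4.18
ee_pos: [0.4792, 0.0574, 0.0814]
eef_rot: [0.0, 0.77, 0.638, 0.001]
force: [0.2, 1.1, 1.3]
finger_gap: 0.653
gripper_force: 0.0
t 4.17 pos [0.4792 0.0574 0.0814] yaw 79.22 tilt [0.0014 0.0002] q7 -0.54 gap 0.653
shift [-0.017 -0.003  0.641]
wz 0.0007
```

View pics/s1.png

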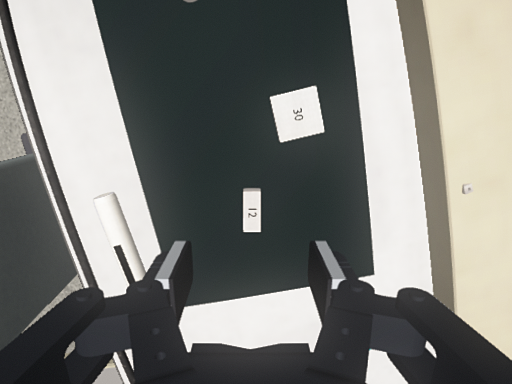

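The "12" block sits centred between the fingers at (252,211) and parallel to them. I grip it.

```bash
python3 -m pendant '[[-0.3,-0.01,0,0.3,0,0,0],[-0.3,-0.015,0,0.55,0,0,0],[-0.3,-0.015,0,0.635,0,0,0],[-0.3,-0.015,0,0.635,0,0,0],[1,-0.015,0,0.635,0,0,0],[1,-0.015,0,0.635,0,0,0],[1,-0.015,0,0.635,0,0,0],[1,-0.015,0,0.635,0,0,0],[1,-0.015,0,0.635,0,0,0],[1,-0.015,0,0.635,0,0,0],[1,-0.015,0,0.635,0,0,0]]' 60
python3 - <<'E'
from h import *
plan((.4645,-.2792,.08),83.7); 
for t,uv in (("s1",(245,200)),):
    for thr in (130,160): print([np.round(x,1) for x in block(load(t),uv,.011,thr)])
print([np.round(x,1) for x in block(load("s1"),(285,110),.011,150)])
E
```

```text
time: 5.6
ee_pos: [0.4787, 0.0556, 0.0051]
eef_rot: [0.001, 0.77, 0.638, 0.0]
force: [-2.3, -0.5, 7.7]
finger_gap: 0.112
gripper_force: 59.2
t 5.6 pos [0.4787 0.0556 0.0051] yaw 79.23 tilt [ 0.0014 -0.0004] q7 -0.62 gap 0.112
shift [-2.763  0.406 -0.623]
wz -0.0248
[array([478.7,  56.6]), array([31.6, 12.1]), np.float64(79.2)]
[array([478.6,  56.2]), array([30.9, 12.1]), np.float64(79.2)]
[array([519.8, 115. ]), array([30.2, 30.3]), np.float64(3.0)]
```

```bash
python3 -m pendant '[[1,0,0,-0.3,0,0,0],[1,-0.3,0.05,-0.623,0,0,0],[1,-0.7,0.1,-0.623,0,0,0],[1,-0.921,0.135,-0.623,0,0,0]]' >/dev/null && python3 -m pendant '[[1,-0.45,0.068,0,0,0,0],[1,-0.921,0.135,0,0,0,0]]' >/dev/null && python3 -m pendant '[[1,-0.45,0.068,0,0,0,-0.02],[1,-0.8,0.12,0,0,0,-0.025],[1,-0.921,0.135,0,0,0,-0.025],[1,-0.921,0.135,0,0,0,-0.025],[1,-0.921,0.135,0,0,0,-0.025],[1,-0.921,0.135,0,0,0,-0.025]]'
python3 - <<'E'
from h import *
plan((.4645,-.2794,.0142),83.7); grab("wrist","s2")
E
```

```text
time: 7.1
ee_pos: [0.4643, -0.2777, 0.0791]
eef_rot: [0.0, 0.744, 0.668, 0.0]
force: [-0.5, 0.1, -1.0]
finger_gap: 0.115
gripper_force: 59.0
t 7.1 pos [ 0.4643 -0.2777  0.0791] yaw 83.85 tilt [0.0002 0.0002] q7 0.22 gap 0.115
shift [-0.014  0.003  0.541]
wz 0.0009
```

View pics/s2.png

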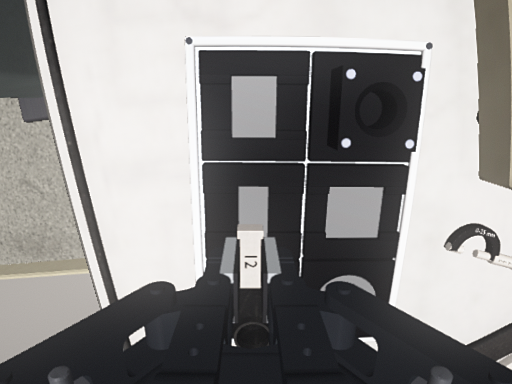

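The "12" block is held straight at (251,257), lined up above the small recess (253,205). I lower it, release it, and go back for the large block.

```bash
python3 -m pendant '[[1,-0.014,0.003,0.25,0,0,0],[1,-0.014,0.003,0.45,0,0,0],[1,-0.014,0.003,0.538,0,0,0],[1,-0.014,0.003,0.538,0,0,0],[1,-0.014,0.003,0.538,0,0,0],[0.4,-0.014,0.003,0.538,0,0,0],[0.4,-0.014,0.003,0.538,0,0,0],[0.4,-0.014,0.003,0.538,0,0,0],[0.3,-0.014,0.003,0.3,0,0,0],[-0.3,-0.014,0.003,-0.2,0,0,0],[-0.3,-0.014,0.003,-0.2,0,0,0]]' 60 && python3 -m pendant '[[-0.3,0.4,0.012,-0.2,0,0,0],[-0.3,0.83,0.025,-0.2,0,0,0],[-0.3,0.83,0.025,-0.2,0,0,0]]' >/dev/null
python3 - <<'E'
from h import *
grab("wrist","s3"); plan((.5198,.115,.08),93.0)
E
```

```text
time: 8.52
ee_pos: [0.4667, -0.2822, 0.1075]
eef_rot: [0.004, 0.745, 0.667, 0.001]
force: [0.1, 1.1, -0.8]
finger_gap: 0.647
gripper_force: 0.0
t 8.95 pos [ 0.478  -0.1807  0.1267] yaw 83.92 tilt [-0.0001 -0.0001] q7 0.07 gap 0.652
shift [2.487 0.085 0.389]
wz -0.0504
```

View pics/s3.png

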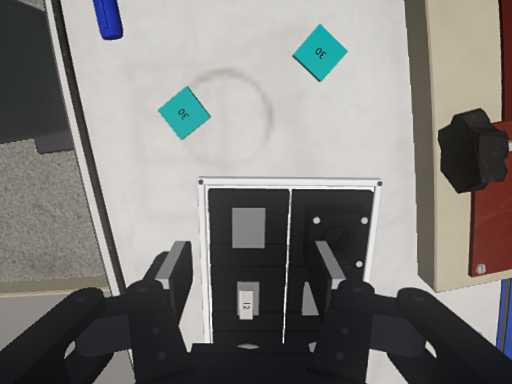

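The "12" block lies in its recess at (246,300). I will measure its centring on the way back; now to the "30" block.

```bash
python3 -m pendant '[[-0.3,0.42,0.014,0,0,0,0],[-0.3,0.829,0.028,0,0,0,0]]' >/dev/null && python3 -m pendant '[[-0.3,0.42,0.014,0,0,0,0],[-0.3,0.829,0.028,0,0,0,0]]' >/dev/null && python3 -m pendant '[[-0.3,0.42,0.014,0,0,0,-0.02],[-0.3,0.829,0.028,0.2,0,0,-0.05],[-0.3,0.829,0.028,0.385,0,0,-0.05],[-0.3,0.829,0.028,0.385,0,0,-0.05],[-0.3,0.829,0.028,0.385,0,0,-0.05]]'
python3 - <<'E'
from h import *
im=grab("wrist","l1"); plan((.5198,.115,.005),93.0)
u=proj(im,(.5198,.115,.011))[0]; print(u)
for thr in (130,160): print([np.round(x,1) for x in block(im,tuple((u+(-12,0)).astype(int)),.011,thr)])
E
```

```text
time: 10.07
ee_pos: [0.521, 0.112, 0.0811]
eef_rot: [0.0, 0.691, 0.723, -0.0]
force: [0.1, -0.0, 1.0]
finger_gap: 0.65
gripper_force: 0.0
t 10.12 pos [0.5212 0.1121 0.0815] yaw 92.61 tilt [ 0.0011 -0.0003] q7 -0.46 gap 0.648
shift [ 0.025 -0.012  0.637]
wz -0.0022
[250.56715367 205.08023264]
[array([519.8, 115.8]), array([30.2, 31.2]), np.float64(2.6)]
[array([519.8, 115.8]), array([30.2, 31.2]), np.float64(2.6)]
```

```bash
python3 -m pendant '[[-0.3,0.027,-0.012,0.3,0,0,0],[-0.3,0.027,-0.012,0.55,0,0,0],[-0.3,0.027,-0.012,0.637,0,0,0],[-0.3,0.027,-0.012,0.637,0,0,0],[1,0.027,-0.012,0.637,0,0,0],[1,0.027,-0.012,0.637,0,0,0],[1,0.027,-0.012,0.637,0,0,0],[1,0.027,-0.012,0.637,0,0,0],[1,0.027,-0.012,0.637,0,0,0],[1,0.027,-0.012,0.637,0,0,0]]' 60
python3 - <<'E'
from h import *
plan((.534,-.2872,.10),83.7)
E
```

```text
time: 11.38
ee_pos: [0.52, 0.1166, 0.0059]
eef_rot: [0.001, 0.69, 0.724, 0.001]
force: [-3.0, -0.7, 7.8]
finger_gap: 0.323
gripper_force: 58.7
t 11.38 pos [0.52   0.1166 0.0059] yaw 92.72 tilt [ 0.0024 -0.0002] q7 -0.54 gap 0.323
shift [-3.367 -0.041 -0.783]
wz 0.0501
```

```bash
python3 -m pendant '[[1,0,0,-0.3,0,0,0],[1,-0.3,0,-0.783,0,0,0],[1,-0.84,-0.01,-0.783,0,0,0]]' >/dev/null && python3 -m pendant '[[1,-0.42,-0.005,0,0,0,0],[1,-0.84,-0.01,0,0,0,0]]' >/dev/null && python3 -m pendant '[[1,-0.42,-0.005,0,0,0,0],[1,-0.84,-0.01,0,0,0,0]]' >/dev/null && python3 -m pendant '[[1,-0.42,-0.005,0,0,0,0.03],[1,-0.7,-0.01,0,0,0,0.05],[1,-0.84,-0.01,0,0,0,0.05],[1,-0.84,-0.01,0,0,0,0.05],[1,-0.84,-0.01,0,0,0,0.05],[1,-0.84,-0.01,0,0,0,0.05]]'
python3 - <<'E'
from h import *
plan((.534,-.286,.0152),83.7); grab("wrist","l2")
E
```

```text
time: 13.0
ee_pos: [0.5335, -0.2793, 0.098]
eef_rot: [-0.0, 0.744, 0.668, 0.0]
force: [-0.6, -0.1, -1.8]
finger_gap: 0.321
gripper_force: 59.9
t 13.0 pos [ 0.5335 -0.2793  0.098 ] yaw 83.88 tilt [0.0002 0.0004] q7 0.13 gap 0.321
shift [-0.055  0.01   0.69 ]
wz 0.001
```

View pics/l2.png

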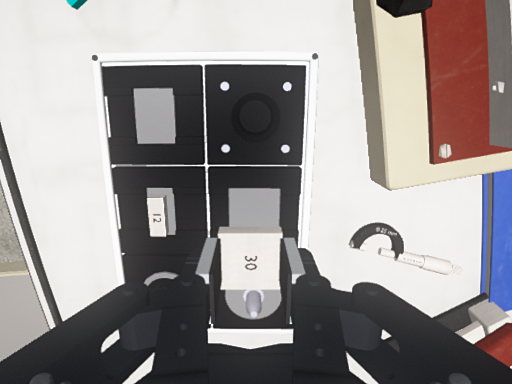

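The "30" block is held at (251,258) above the square recess (255,205). I check the placed "12" block at (157,216) numerically in this picture.

Run:
```python
from h import *
im=load("l2"); print(im["world_from_camera"][:3,3])
for thr in (170,190,210): print([np.round(x,1) for x in block(im,(151,212),.020,thr)])
g=cv2.cvtColor(im["frame"],cv2.COLOR_BGR2GRAY); print(g[216,135:185]); print(g[185:245,162])
```

```text
[ 0.53955599 -0.20850558  0.24056228]
[array([ 462.7, -280.5]), array([30.3, 12. ]), np.float64(83.6)]
[array([ 462.8, -280.6]), array([28.8, 11.8]), np.float64(83.8)]
[array([ 462.8, -280.6]), array([28.8, 11.7]), np.float64(83.9)]
[ 59  58  57  56  57  57  55  53  54  54  53  45  59 174 238 239 236 237
 237 241 239 240 241 241 239 239 239 235 241 224 111  98 111 166 167 164
 166 165 167 159  80  40  44  44  45  45  45  44  45  46]
[ 39  37  67 170 169 164 165 164 164 162 160 161 180 248 249 248 243 239
 239 240 240 238 235 236 238 239 238 239 240 239 237 235 235 237 236 234
 236 235 234 234 234 235 234 234 234 233 231 232 233 237 233 164  49  37
  45  47  45  46  45  45]
```

Small block offset is about (-1.7,-1.3) mm, square with the recess and well inside the 4 mm clearance. I place the large one.

```bash
python3 -m pendant '[[1,-0.055,0.008,0.3,0,0,0],[1,-0.055,0.008,0.55,0,0,0],[1,-0.055,0.008,0.69,0,0,0],[1,-0.055,0.008,0.69,0,0,0],[1,-0.055,0.008,0.69,0,0,0],[0.1,-0.055,0.008,0.69,0,0,0],[0.1,-0.055,0.008,0.69,0,0,0],[0.1,-0.055,0.008,0.69,0,0,0],[0.1,-0.055,0.008,0.4,0,0,0],[-0.2,-0.055,0.008,-0.2,0,0,0],[-0.2,-0.055,0.008,-0.2,0,0,0]]' 60 && python3 -m pendant '[[-0.3,0.4,0,-0.2,0,0,0],[-0.3,0.8,0,-0.4,0,0,0],[-0.3,0.8,0,-0.4,0,0,0]]' >/dev/null
python3 - <<'E'
from h import *
im=grab("wrist","l3"); plan((.446,.27,.16),85)
for n,p in (("L",(.534,-.2872,.02)),("S",(.4628,-.2806,.02))):
    u=proj(im,p)[0]; print(n,u)
    for thr in (190,210): print([np.round(x,1) for x in block(im,tuple((u+(-5,-10)).astype(int)),.020,thr)])
u=proj(im,(.4724,-.2097,.011))[0]; g=cv2.inRange(cv2.cvtColor(im["frame"],cv2.COLOR_BGR2GRAY),100,205); l=cv2.connectedComponents(g)[1]
c=cv2.findContours((l==l[int(u[1]),int(u[0])]).astype(np.uint8),0,1)[0][0][:,0].astype(float)
print("M",u,[np.round(x,1) for x in cv2.minAreaRect((cast(im,c,.011)[:,:2]*1000).astype(np.float32))])
E
```

```text
time: 14.42
ee_pos: [0.5358, -0.2885, 0.1267]
eef_rot: [0.004, 0.745, 0.667, 0.001]
force: [0.4, 0.2, -1.3]
finger_gap: 0.6
gripper_force: 0.0
t 14.85 pos [ 0.5445 -0.1906  0.1704] yaw 83.92 tilt [ 0.0013 -0.0006] q7 0.02 gap 0.653
shift [ 3.73  -1.223  0.083]
wz -0.006
L [249.66710142 276.05926269]
[array([ 531.6, -288.3]), array([28.2, 30. ]), np.float64(84.0)]
[array([ 532. , -288.5]), array([28.2, 28.6]), np.float64(83.2)]
S [180.62981887 276.49907139]
[array([ 757.1, -232.5]), array([7.6, 9.4]), np.float64(5.1)]
[array([ 797.8, -160.1]), array([ 3.3, 17.8]), np.float64(5.5)]
M [180.03293276 208.23848256] [array([ 472.2, -210.3]), array([36.7, 28. ]), np.float64(84.0)]
```

Large block is in at about (532,-288), square with the recess. Now to the medium block.

```bash
python3 -m pendant '[[-0.3,0.46,-0.15,0,0,0,0],[-0.3,0.93,-0.305,0,0,0,0]]' >/dev/null && python3 -m pendant '[[-0.3,0.46,-0.15,0,0,0,0],[-0.3,0.93,-0.305,0,0,0,0]]' >/dev/null &&  python3 -m pendant '[[-0.3,0.46,-0.15,0,0,0,0],[-0.3,0.93,-0.305,0,0,0,0]]' >/dev/null && python3 -m pendant '[[-0.3,0.46,-0.15,0,0,0,0],[-0.3,0.93,-0.305,0.05,0,0,0],[-0.3,0.93,-0.305,0.05,0,0,0],[-0.3,0.93,-0.305,0.05,0,0,0]]'
python3 - <<'E'
from h import *
im=grab("wrist","m1"); plan()
for n,p,z in (("M",(.446,.322,.011),.011),("ring",(.536,.2653,.014),.014),("pin",(.467,.204,.072),.072)):
    u=proj(im,p)[0]; print(n,u)
    for thr in (130,160):
      try: print([np.round(x,1) for x in block(im,tuple((u+(-6,0)*(n=="M")).astype(int)),z,thr)])
      except Exception as e: print("out")
E
```

```text
time: 16.1
ee_pos: [0.4476, 0.2661, 0.1629]
eef_rot: [-0.0, 0.745, 0.667, -0.001]
force: [0.8, -0.2, -0.3]
finger_gap: 0.651
gripper_force: 0.0
t 16.15 pos [0.4479 0.2655 0.1631] yaw 83.58 tilt [-0.0008 -0.0011] q7 -0.9 gap 0.653
M [243.26232794 121.01651494]
[array([444.8, 323.5]), array([30.4, 20.7]), np.float64(59.7)]
[array([444.8, 323.6]), array([30.2, 20.5]), np.float64(60.0)]
ring [346.46445837 172.65193368]
out
out
pin [284.19467878 270.12267061]
out
out
```

View pics/m1.png

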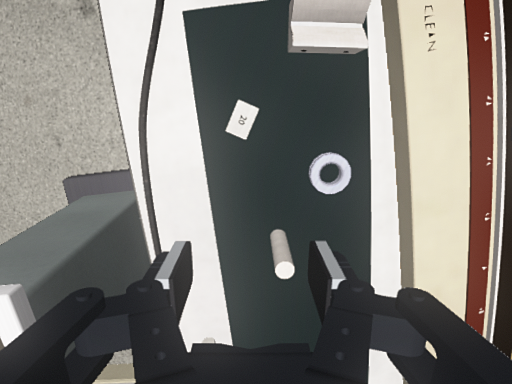

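Wrist view: the "20" block at (243,121), the ring at (330,172) and the pin at (280,255) are all clear of each other. I pick up the "20" block.

```bash
python3 -m pendant '[[-0.3,0.3,-0.05,0.3,0,0,0.05],[-0.3,0.477,-0.079,0.69,0,0,0.11],[-0.3,0.477,-0.079,0.69,0,0,0.131],[-0.3,0.477,-0.079,0.69,0,0,0.131],[-0.3,0.477,-0.079,0.69,0,0,0.131]]'
python3 - <<'E'
from h import *
im=grab("wrist","m2"); plan((.4448,.3234,.005),60)
u=proj(im,(.4448,.3234,.011))[0]; print(u)
for thr in (130,160): print([np.round(x,1) for x in block(im,tuple((u+(-9,0)).astype(int)),.011,thr)])
E
```

```text
time: 16.77
ee_pos: [0.4451, 0.3243, 0.0815]
eef_rot: [0.0, 0.866, 0.501, 0.001]
force: [-0.5, 0.1, 0.3]
finger_gap: 0.649
gripper_force: 0.0
t 16.82 pos [0.4449 0.3245 0.0816] yaw 60.12 tilt [ 0.0013 -0.    ] q7 -1.48 gap 0.651
shift [-0.009  0.003  0.638]
wz 0.0006
[252.24154557 209.24467635]
[array([445.3, 324.2]), array([31.7, 20. ]), np.float64(59.5)]
[array([444.6, 323.4]), array([29.4, 19.9]), np.float64(60.1)]
```

```bash
python3 -m pendant '[[-0.3,-0.012,0.003,0.3,0,0,0],[-0.3,-0.012,0.003,0.55,0,0,0],[-0.3,-0.012,0.003,0.637,0,0,0],[-0.3,-0.012,0.003,0.637,0,0,0],[1,-0.012,0.003,0.637,0,0,0],[1,-0.012,0.003,0.637,0,0,0],[1,-0.012,0.003,0.637,0,0,0],[1,-0.012,0.003,0.637,0,0,0],[1,-0.012,0.003,0.637,0,0,0],[1,-0.012,0.003,0.637,0,0,0]]' 60 && python3 -m pendant '[[1,0,0,-0.4,0,0,0],[1,0,0,-0.9,0,0,0],[1,0,0,-0.9,0,0,-0.06],[1,0,0,-0.9,0,0,-0.12],[1,0,0,-0.9,0,0,-0.132],[1,0,0,-0.9,0,0,-0.132]]'
python3 - <<'E'
from h import *
plan((.473,-.2097,.11),83.8)
E
```

```text
time: 18.08
ee_pos: [0.4442, 0.3243, 0.0059]
eef_rot: [0.0, 0.865, 0.501, 0.001]
force: [-1.3, -2.2, 7.4]
finger_gap: 0.208
gripper_force: 58.6
time: 18.82
ee_pos: [0.4434, 0.3239, 0.1126]
eef_rot: [-0.0, 0.745, 0.667, -0.0]
force: [0.1, 0.2, -0.6]
finger_gap: 0.207
gripper_force: 59.3
t 18.82 pos [0.4434 0.3239 0.1126] yaw 83.73 tilt [-0.0001 -0.0001] q7 -1.07 gap 0.207
shift [-4.393  0.73   0.022]
wz -0.0004
```

```bash
python3 -m pendant '[[1,-0.44,0.073,0,0,0,0],[1,-0.878,0.146,0,0,0,0]]' >/dev/null && python3 -m pendant '[[1,-0.44,0.073,0,0,0,0],[1,-0.878,0.146,0,0,0,0]]' >/dev/null && python3 -m pendant '[[1,-0.44,0.073,0,0,0,0],[1,-0.878,0.146,0,0,0,0]]' >/dev/null && python3 -m pendant '[[1,-0.44,0.073,0,0,0,0],[1,-0.878,0.146,0,0,0,0]]' >/dev/null && python3 -m pendant '[[1,-0.44,0.073,0.1,0,0,0],[1,-0.75,0.13,0.2,0,0,0],[1,-0.878,0.146,0.3,0,0,0],[1,-0.878,0.146,0.3,0,0,0],[1,-0.878,0.146,0.3,0,0,0],[1,-0.878,0.146,0.3,0,0,0]]'
python3 - <<'E'
from h import *
plan((.4735,-.2094,.0152),83.8); grab("wrist","m3")
E
```

```text
time: 20.58
ee_pos: [0.4753, -0.2078, 0.0773]
eef_rot: [0.0, 0.743, 0.669, 0.0]
force: [-0.2, -0.0, -0.9]
finger_gap: 0.204
gripper_force: 59.3
t 20.57 pos [ 0.4753 -0.2078  0.0773] yaw 84.02 tilt [ 0.0009 -0.0003] q7 0.06 gap 0.204
shift [-0.015 -0.014  0.517]
wz 0.0012
```

View pics/m3.png

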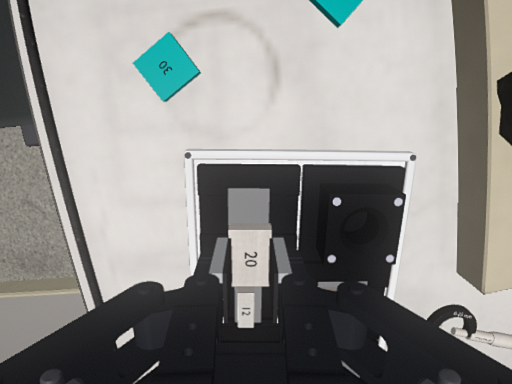

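The "20" block is held at (251,257), lined up over the medium recess (249,205). I lower and release.

```bash
python3 -m pendant '[[1,-0.015,-0.014,0.25,0,0,0],[1,-0.015,-0.014,0.43,0,0,0],[1,-0.015,-0.014,0.517,0,0,0],[1,-0.015,-0.014,0.517,0,0,0],[1,-0.015,-0.014,0.517,0,0,0],[0.3,-0.015,-0.014,0.517,0,0,0],[0.3,-0.015,-0.014,0.517,0,0,0],[0.3,-0.015,-0.014,0.517,0,0,0],[0.3,-0.015,-0.014,0.2,0,0,0],[0.3,-0.015,-0.014,-0.3,0,0,0],[-0.2,-0.015,-0.014,-0.4,0,0,0]]' 60 && python3 -m pendant '[[-0.3,0.4,0,0,0,0,0],[-0.3,0.8,0,-0.2,0,0,0],[-0.3,0.8,0,-0.2,0,0,0]]' >/dev/null
python3 - <<'E'
from h import *
im=grab("wrist","m4"); plan((.521,.265,.12),85)
for n,p in (("M",(.4725,-.2097,.02)),):
    u=proj(im,p)[0]; print(n,u)
    for thr in (190,210): print([np.round(x,1) for x in block(im,tuple((u+(-5,-10)).astype(int)),.020,thr)])
E
```

```text
time: 22.0
ee_pos: [0.4748, -0.2114, 0.1284]
eef_rot: [0.003, 0.744, 0.669, 0.001]
force: [0.5, -1.1, 0.4]
finger_gap: 0.552
gripper_force: 0.0
t 22.43 pos [ 0.4835 -0.1139  0.1488] yaw 84.09 tilt [ 0.0009 -0.0006] q7 -0.06 gap 0.647
shift [ 3.173 -0.014  0.239]
wz -0.0051
M [249.32217125 286.45247274]
[array([ 489.3, -152.6]), array([404.4, 616.2]), np.float64(83.9)]
[array([ 489.3, -152.6]), array([404.4, 616.2]), np.float64(83.9)]
```

```bash
python3 -m pendant '[[-0.3,0.4,0,0,0,0,0],[-0.3,0.79,-0.003,0,0,0,0]]' >/dev/null && python3 -m pendant '[[-0.3,0.4,0,0,0,0,0],[-0.3,0.79,-0.003,0,0,0,0]]' >/dev/null && python3 -m pendant '[[-0.3,0.4,0,0,0,0,0],[-0.3,0.79,-0.003,0,0,0,0]]' >/dev/null && python3 -m pendant '[[-0.3,0.4,0,0.1,0,0,0],[-0.3,0.79,-0.003,0.43,0,0,0],[-0.3,0.79,-0.003,0.43,0,0,0],[-0.3,0.79,-0.003,0.43,0,0,0],[-0.3,0.79,-0.003,0.43,0,0,0]]'
python3 - <<'E'
from h import *
im=grab("wrist","r1"); plan((.521,.2653,.009),84)
u=proj(im,(.521,.2653,.014))[0]; print(u)
g=cv2.cvtColor(im["frame"],cv2.COLOR_BGR2GRAY); m=(g>130).astype(np.uint8); l=cv2.connectedComponents(m)[1]
v=u+(-17,0)*1
k=l[int(u[1]),int(u[0])-25]; c=cv2.findContours((l==k).astype(np.uint8),cv2.RETR_EXTERNAL,1)[0][0][:,0].astype(float)
P=cast(im,c,.014)[:,:2]*1000; print(cv2.minEnclosingCircle(P.astype(np.float32)), cv2.fitEllipse(P.astype(np.float32)))
E
```

```text
time: 23.8
ee_pos: [0.5229, 0.2602, 0.0974]
eef_rot: [0.001, 0.745, 0.668, 0.0]
force: [0.8, -0.3, 0.1]
finger_gap: 0.651
gripper_force: 0.0
t 23.85 pos [0.5229 0.2603 0.0976] yaw 83.77 tilt [ 0.0015 -0.0006] q7 -0.93 gap 0.647
shift [ 0.04  -0.021  0.738]
wz -0.0013
[248.6134643 196.7721877]
((521.4252319335938, 266.65771484375), 19.992246627807617) ((521.2654418945312, 266.4952392578125), (37.52143859863281, 39.13612365722656), 174.79994201660156)
```

View pics/r1.png

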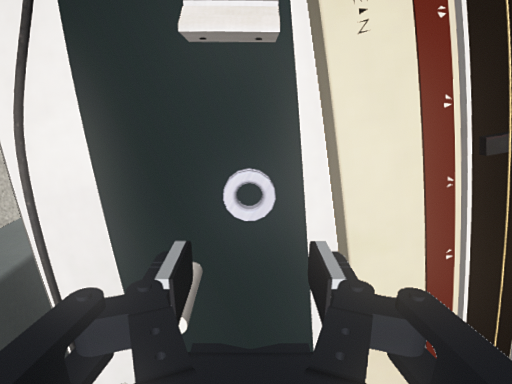

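The ring is centred at (249,194) and the pin, at (190,300), is clear of the finger. I grip the ring.

```bash
python3 -m pendant '[[-0.3,0.045,-0.018,0.3,0,0,0],[-0.3,0.045,-0.018,0.6,0,0,0],[-0.3,0.045,-0.018,0.755,0,0,0],[-0.3,0.045,-0.018,0.755,0,0,0],[1,0.045,-0.018,0.755,0,0,0],[1,0.045,-0.018,0.755,0,0,0],[1,0.045,-0.018,0.755,0,0,0],[1,0.045,-0.018,0.755,0,0,0],[1,0.045,-0.018,0.755,0,0,0],[1,0.045,-0.018,0.755,0,0,0]]' 60 && python3 -m pendant '[[1,0,0,-0.3,0,0,0],[1,0,0,-0.6,0,0,0],[1,0,0,-1,0,0,0],[1,0,0,-1,0,0,0]]'
python3 - <<'E'
from h import *
plan((.5265,-.3565,.12),84)
E
```

```text
time: 25.1
ee_pos: [0.5213, 0.2679, 0.0086]
eef_rot: [0.001, 0.744, 0.669, 0.001]
force: [-2.6, -2.0, 7.6]
finger_gap: 0.39
gripper_force: 58.9
time: 25.6
ee_pos: [0.5224, 0.2691, 0.1315]
eef_rot: [0.001, 0.744, 0.669, 0.004]
force: [1.2, -0.0, -0.9]
finger_gap: 0.389
gripper_force: 59.7
t 25.6 pos [0.5224 0.2691 0.1315] yaw 83.91 tilt [0.0075 0.0029] q7 -0.92 gap 0.389
shift [-5.181  0.587  0.081]
wz -0.0005
```

```bash
python3 -m pendant '[[1,-0.43,0.05,0,0,0,0],[1,-0.863,0.098,0,0,0,0]]' >/dev/null && python3 -m pendant '[[1,-0.43,0.05,0,0,0,0],[1,-0.863,0.098,0,0,0,0]]' >/dev/null && python3 -m pendant '[[1,-0.43,0.05,0,0,0,0],[1,-0.863,0.098,0,0,0,0]]' >/dev/null && python3 -m pendant '[[1,-0.43,0.05,0,0,0,0],[1,-0.863,0.098,0,0,0,0]]' >/dev/null && python3 -m pendant '[[1,-0.43,0.05,0,0,0,0],[1,-0.863,0.098,0,0,0,0],[1,-0.863,0.098,0,0,0,0],[1,-0.863,0.098,0,0,0,0]]' >/dev/null
python3 - <<'E'
from h import *
im=grab("wrist","r2"); plan((.5262,-.3555,.10),84)
E
```

```text
t 27.15 pos [ 0.524  -0.2523  0.1265] yaw 83.99 tilt [0.0002 0.0004] q7 0.08 gap 0.386
shift [-0.853  0.108  0.22 ]
wz -0.0
```

View pics/r2.png

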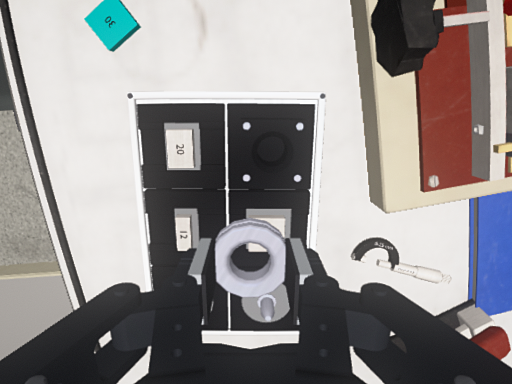

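The ring is held at (250,257). In the tray, "20" at (180,148) and "12" at (183,233) lie in their recesses. The post is at (267,303). I compute the ring-to-tool offset and the post position.

Run:
```python
from h import *
im=load("r2"); print(np.round(im["world_from_camera"][:3,3],4)); g=cv2.cvtColor(im["frame"],cv2.COLOR_BGR2GRAY)
for c in range(205,300,3): pass
print("row257",g[257,205:300]); print("col250",g[205:310,250])
cv2.imwrite("pics/r2c.png",cv2.resize(im["frame"][200:340,190:320],None,fx=4,fy=4,interpolation=cv2.INTER_CUBIC))
for n,uv in (("M",(170,140)),("S",(179,225))): print(n,[np.round(x,1) for x in block(im,uv,.020,200)])
```

```text
[ 0.5298 -0.1822  0.2689]
row257 [124  57  41  45  44  41  39  38  35  58 160 220 216 212 212 210 210 211
 210 201 194 177 153 136 122  86  50  47  49  49  49  49  48  51  51  51
  50  50  49  51  50  50  50  48  50  49  54  52  50  52  53  51  53  52
  51  54  51  52  53  52  52  51  49  51  86 126 147 157 173 186 191 197
 203 206 205 206 208 207 209 210 135  55  46  49  50  51  53  53  51  76
 138 150 147 147 148]
col250 [ 39  38  37  74 161 159 156 156 154 155 147 148 144 153 146 170 204 161
 139 143 187 204 212 211 206 205 204 204 206 207 208 210 209 211 198 180
 142 157 225 233 229 229 231 232 235 232 176  58  44  49  52  50  49  54
  51  52  54  51  51  52  51  49  47  50  51  49  84 130 146 143 144 143
 140 141 141 171 191 196 202 210 212 211 211 211 212 212 210 209 207 206
 206 193 156 156 159 158 160 159 161 159 160 158 159 160 159]
M [array([ 471.7, -210.1]), array([29. , 19.9]), np.float64(84.1)]
S [array([ 462.8, -281.1]), array([29.1, 11.7]), np.float64(83.7)]
```

View pics/r2c.png

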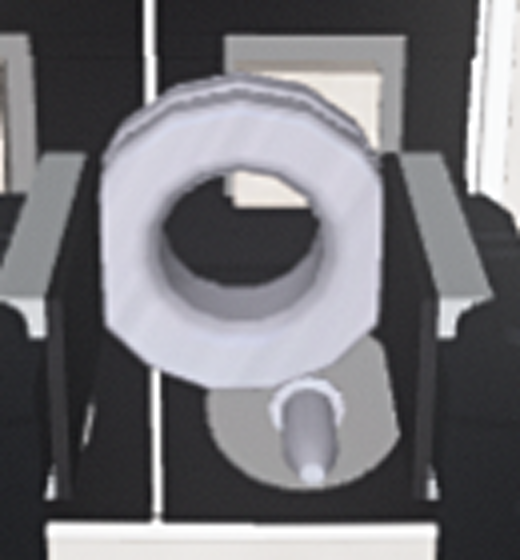

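Run:
```python
from h import *
im=load("r2"); z=.1319
P=cast(im,[(250,225.3),(250,296.8),(214.6,257),(285.4,257)],z)*1000; print(np.round(P,1), np.linalg.norm(P[0]-P[1]),np.linalg.norm(P[2]-P[3]))
c=np.array([P[2:,0].mean(),P[:2,1].mean()]); t=np.array([524.0,-252.3]); y=np.radians(84)
d=c-t; print("ring-tool world",d,"tool x",d@[np.cos(y),np.sin(y)],"tool y",d@[np.sin(y),-np.cos(y)])
print("tip",np.round(cast(im,(268.3,318),.040)*1000,1),"base",np.round(cast(im,(266.8,300),.016)*1000,1))
g=cv2.inRange(cv2.cvtColor(im["frame"],cv2.COLOR_BGR2GRAY),70,255)
```

```text
[[ 524.1 -235.4  131.9]
 [ 520.1 -272.9  131.9]
 [ 505.8 -249.6  131.9]
 [ 539.  -253.1  131.9]] 37.71403645150199 33.32237786416173
ring-tool world [-1.58771128 -1.88393263] tool x -2.0395732663455046 tool y -1.38208904936671
tip [[ 526.7 -356.3   40. ]] base [[ 526.8 -354.8   16. ]]
```

```bash
python3 -m pendant '[[1,-0.42,0.07,0,0,0,0],[1,-0.75,0.13,0.1,0,0,0],[1,-0.843,0.142,0.43,0,0,0],[1,-0.843,0.142,0.43,0,0,0],[1,-0.843,0.142,0.43,0,0,0],[1,-0.843,0.142,0.43,0,0,0]]'
python3 - <<'E'
from h import *
im=grab("wrist","r3"); plan((.5281,-.3543,.0216),84)
cv2.imwrite("pics/r3c.png",cv2.resize(im["frame"][190:350,180:330],None,fx=3.5,fy=3.5,interpolation=cv2.INTER_CUBIC))
E
```

```text
time: 27.9
ee_pos: [0.5313, -0.355, 0.0768]
eef_rot: [0.001, 0.743, 0.669, 0.0]
force: [0.5, -0.3, 0.1]
finger_gap: 0.389
gripper_force: 60.0
t 27.95 pos [ 0.5311 -0.3553  0.0766] yaw 83.99 tilt [ 0.002  -0.0013] q7 0.19 gap 0.384
shift [ 0.007 -0.027  0.458]
wz -0.0
```

View pics/r3c.png

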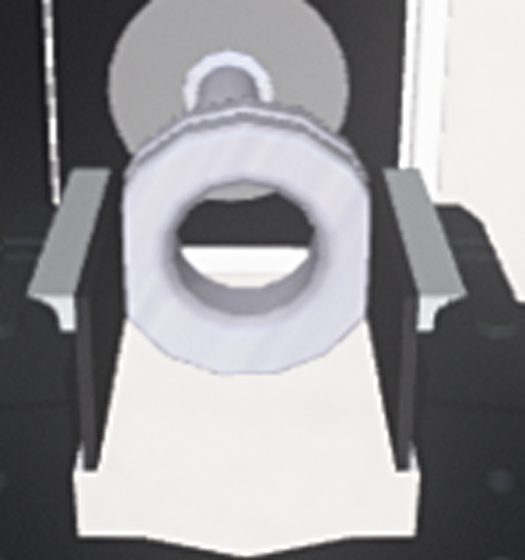

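Run:
```python
from h import *
im=load("r3")
px=lambda x,y:(x/3.5+180-.36,y/3.5+190-.36)
print(np.round(cast(im,[px(228,88),px(109,95),px(349,95),px(228,200)],.015)*1000,1), np.round(cast(im,px(229,85),.016)*1000,1))
z=.0766+.0054; P=cast(im,[px(247,128),px(247,374),px(126,240),px(369,240)],z)*1000; print(np.round(P,1))
c=np.array([P[2:,0].mean(),P[:2,1].mean()]); print("ring",c)
plan()
```

```text
[[ 526.3 -355.9   15. ]
 [ 503.4 -355.    15. ]
 [ 549.3 -359.8   15. ]
 [ 523.8 -379.3   15. ]] [[ 526.6 -355.    16. ]]
[[ 531.7 -338.1   82. ]
 [ 527.8 -375.1   82. ]
 [ 513.7 -352.5   82. ]
 [ 546.4 -356.    82. ]]
ring [ 530.03998904 -356.60374419]
t 27.95 pos [ 0.5311 -0.3553  0.0766] yaw 83.99 tilt [ 0.002  -0.0013] q7 0.19 gap 0.384
```

Measured, the ring is 3.6 mm too far along +x of the post, and y agrees. I correct that and lower gently.

```bash
python3 -m pendant '[[1,0,-0.03,0,0,0,0],[1,0,-0.03,0.1,0,0,0],[1,0,-0.03,0.2,0,0,0],[1,0,-0.03,0.3,0,0,0],[1,0,-0.03,0.35,0,0,0],[1,0,-0.03,0.4,0,0,0],[1,0,-0.03,0.43,0,0,0],[1,0,-0.03,0.45,0,0,0],[1,0,-0.03,0.45,0,0,0]]'
python3 - <<'E'
from h import *
plan((.5278,-.3549,.0216))
E
```

```text
time: 29.08
ee_pos: [0.5267, -0.3561, 0.0224]
eef_rot: [0.001, 0.744, 0.668, -0.0]
force: [-5.2, 2.0, 11.4]
finger_gap: 0.389
gripper_force: 61.7
t 29.07 pos [ 0.5267 -0.3561  0.0224] yaw 83.89 tilt [ 0.0004 -0.0013] q7 0.17 gap 0.389
shift [0.011 0.008 0.006]
```

```bash
python3 -m pendant '[[0,0,0,0,0,0,0],[0,0,0,0,0,0,0],[0,0,0,0,0,0,0],[0,0,0,-0.2,0,0,0],[0,0.1,0,-0.7,0,0,0],[0,0.85,0,-0.95,0,0,0],[0,0.85,0,-0.95,0,0,0],[0,0.85,0,-0.95,0,0,0]]'
python3 - <<'E'
from h import *
im=grab("wrist","r4"); plan()
u=proj(im,(.5265,-.356,.027))[0]; print(u)
x,y=u.astype(int)
cv2.imwrite("pics/r4c.png",cv2.resize(im["frame"][max(0,y-65):y+65,x-80:x+80],None,fx=4,fy=4,interpolation=cv2.INTER_CUBIC))
E
```

```text
time: 30.08
ee_pos: [0.5385, -0.2512, 0.1361]
eef_rot: [0.001, 0.742, 0.67, 0.001]
force: [-0.4, -1.0, -0.5]
finger_gap: 0.499
gripper_force: 0.0
t 30.12 pos [ 0.5376 -0.2535  0.1352] yaw 84.02 tilt [ 0.0007 -0.0008] q7 0.07 gap 0.5
[249.96193681 304.96019947]
```

View pics/r4c.png

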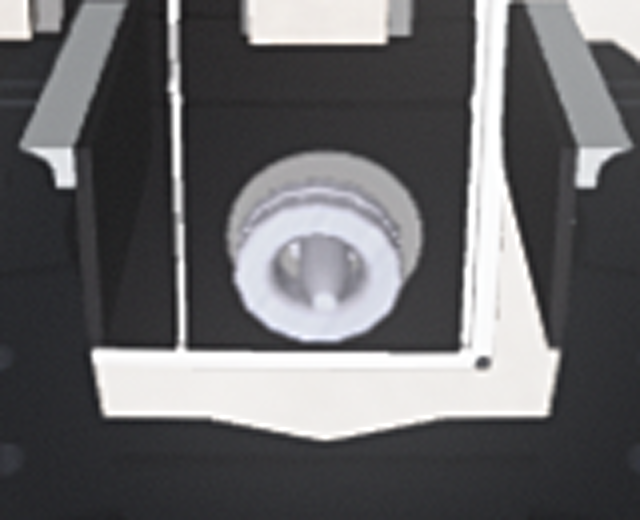

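The ring is round the post, at crop centre (320,270). To be sure it is fully down, I press lightly on it with the fingertips straddling the post, which also reads its height.

```bash
python3 -m pendant '[[0.53,-0.43,0,0,0,0,0],[0.53,-0.854,0.005,0.2,0,0,0],[0.53,-0.854,0.005,0.5,0,0,0],[0.53,-0.854,0.005,0.5,0,0,0],[0.53,-0.854,0.005,0.5,0,0,0],[0.53,-0.854,0.005,0.5,0,0,0]]'
python3 - <<'E'
from h import *
plan((.5275,-.3555,.028),84)
E
```

```text
time: 30.88
ee_pos: [0.528, -0.3561, 0.0765]
eef_rot: [0.001, 0.743, 0.669, 0.0]
force: [0.8, 0.1, 0.5]
finger_gap: 0.237
gripper_force: 0.0
t 30.88 pos [ 0.528  -0.3561  0.0765] yaw 83.96 tilt [ 0.002  -0.0014] q7 0.19 gap 0.237
shift [ 0.005 -0.006  0.404]
wz -0.0002
```

```bash
python3 -m pendant '[[0.53,0.005,-0.006,0.15,0,0,0],[0.53,0.005,-0.006,0.3,0,0,0],[0.53,0.005,-0.006,0.37,0,0,0],[0.53,0.005,-0.006,0.4,0,0,0],[0.53,0.005,-0.006,0.4,0,0,0],[0.53,0.005,-0.006,0.4,0,0,0]]'; python3 -m pendant '[[0.53,0,0,0.01,0,0,0],[0.53,0,0,0.01,0,0,0]]'; python3 -m pendant '[[0.53,0,0,0.01,0,0,0],[0.53,0,0,0.01,0,0,0]]'
```

```text
time: 31.62
ee_pos: [0.5268, -0.3546, 0.0273]
eef_rot: [-0.0, 0.743, 0.669, 0.0]
force: [-4.2, 4.0, 9.1]
finger_gap: 0.239
gripper_force: 4.8
time: 31.88
ee_pos: [0.5268, -0.3547, 0.0272]
eef_rot: [-0.0, 0.743, 0.669, 0.0]
force: [-7.6, 6.4, 20.3]
finger_gap: 0.239
gripper_force: 10.1
time: 32.12
ee_pos: [0.5269, -0.3547, 0.0271]
eef_rot: [0.0, 0.743, 0.669, -0.0]
force: [-12.7, 8.3, 30.5]
finger_gap: 0.231
gripper_force: 15.4
```

Contact is at z = 27.2 mm, exactly the ring's seated height (27 mm), so it is fully down. Now the pin.

```bash
python3 -m pendant '[[0.53,0,0,-0.3,0,0,0],[0.3,0,0,-0.7,0,0,0],[0,0.4,-0.09,-1,0,0,0],[-0.3,0.915,-0.197,-1,0,0,0]]' >/dev/null && python3 -m pendant '[[-0.3,0.45,-0.1,0,0,0,0],[-0.3,0.915,-0.197,0,0,0,0]]' >/dev/null && python3 -m pendant '[[-0.3,0.45,-0.1,0,0,0,0],[-0.3,0.915,-0.197,0,0,0,0]]' >/dev/null && python3 -m pendant '[[-0.3,0.45,-0.1,0,0,0,0],[-0.3,0.915,-0.197,0,0,0,0]]' >/dev/null && python3 -m pendant '[[-0.3,0.45,-0.1,0,0,0,0],[-0.3,0.75,-0.16,0,0,0,0],[-0.3,0.75,-0.197,0,0,0,0],[-0.3,0.75,-0.197,0,0,0,0]]'
python3 - <<'E'
from h import *
im=grab("wrist","p1"); plan((.4682,.204,.10),84)
u=proj(im,(.467,.204,.072))[0]; print(u)
x,y=u.astype(int)
for thr in (190,200,210): print([np.round(v,1) for v in block(im,(x,y),.072,thr)])
E
```

```text
time: 33.88
ee_pos: [0.4648, 0.1819, 0.144]
eef_rot: [0.0, 0.744, 0.669, -0.0]
force: [1.7, -0.2, -0.1]
finger_gap: 0.649
gripper_force: 0.0
t 33.92 pos [0.4652 0.1813 0.1441] yaw 83.83 tilt [-0.0001 -0.0009] q7 -0.74 gap 0.649
shift [0.191 0.004 0.367]
wz -0.001
[251.99143139 177.13935167]
[array([467.4, 204.3]), array([14.7, 15.7]), np.float64(83.9)]
[array([467.4, 204.3]), array([14.7, 15.7]), np.float64(83.9)]
[array([467.1, 204.4]), array([14.7, 15. ]), np.float64(83.9)]
```

```bash
python3 -m pendant '[[-0.3,0.1,0.008,0,0,0,0],[-0.3,0.192,0.008,0.1,0,0,0],[-0.3,0.192,0.008,0.2,0,0,0],[-0.3,0.192,0.008,0.5,0,0,0],[-0.3,0.192,0.008,0.8,0,0,0],[-0.3,0.192,0.008,0.926,0,0,0],[-0.3,0.192,0.008,0.926,0,0,0],[1,0.192,0.008,0.926,0,0,0],[1,0.192,0.008,0.926,0,0,0],[1,0.192,0.008,0.926,0,0,0],[1,0.192,0.008,0.926,0,0,0],[1,0.192,0.008,0.926,0,0,0],[1,0.192,0.008,0.926,0,0,0],[1,0.192,0.008,0.926,0,0,0]]' 60 && python3 -m pendant '[[1,0,0,-0.3,0,0,0],[1,0,0,-0.6,0,0,0],[1,0,0,-0.9,0,0,0],[1,0,0,-0.9,0,0,0]]'
python3 - <<'E'
from h import *
plan((.5429,-.2170,.15),84)
E
```

```text
time: 35.67
ee_pos: [0.4692, 0.2057, 0.0344]
eef_rot: [0.001, 0.744, 0.668, 0.001]
force: [-1.7, -0.4, 6.4]
finger_gap: 0.174
gripper_force: 58.3
time: 36.17
ee_pos: [0.4699, 0.2062, 0.1441]
eef_rot: [0.001, 0.744, 0.668, 0.002]
force: [0.7, 0.1, -1.2]
finger_gap: 0.17
gripper_force: 58.6
t 36.17 pos [0.4699 0.2062 0.1441] yaw 83.9 tilt [0.0051 0.0007] q7 -0.8 gap 0.17
shift [-3.442  0.98  -0.049]
wz -0.0005
```

```bash
python3 -m pendant '[[1,-0.43,0.12,0,0,0,0],[1,-0.86,0.245,0,0,0,0]]' >/dev/null && python3 -m pendant '[[1,-0.43,0.12,0,0,0,0],[1,-0.86,0.245,0,0,0,0]]' >/dev/null && python3 -m pendant '[[1,-0.43,0.12,0,0,0,0],[1,-0.86,0.245,0,0,0,0]]' >/dev/null && python3 -m pendant '[[1,-0.43,0.12,0.1,0,0,0],[1,-0.86,0.245,0.3,0,0,0],[1,-0.86,0.245,0.5,0,0,0],[1,-0.86,0.245,0.5,0,0,0],[1,-0.86,0.245,0.5,0,0,0]]'
python3 - <<'E'
from h import *
im=grab("wrist","p2"); plan((.5434,-.2170,.06),84)
cv2.imwrite("pics/p2c.png",cv2.resize(im["frame"][150:384,130:400],None,fx=2.4,fy=2.4,interpolation=cv2.INTER_CUBIC))
E
```

```text
time: 37.55
ee_pos: [0.5419, -0.2165, 0.082]
eef_rot: [0.0, 0.743, 0.669, 0.0]
force: [0.4, -0.1, -0.9]
finger_gap: 0.168
gripper_force: 58.7
t 37.6 pos [ 0.5422 -0.2166  0.0824] yaw 84.0 tilt [ 0.0013 -0.0005] q7 -0.04 gap 0.172
shift [-0.002  0.01   0.187]
wz -0.0
```

View pics/p2c.png

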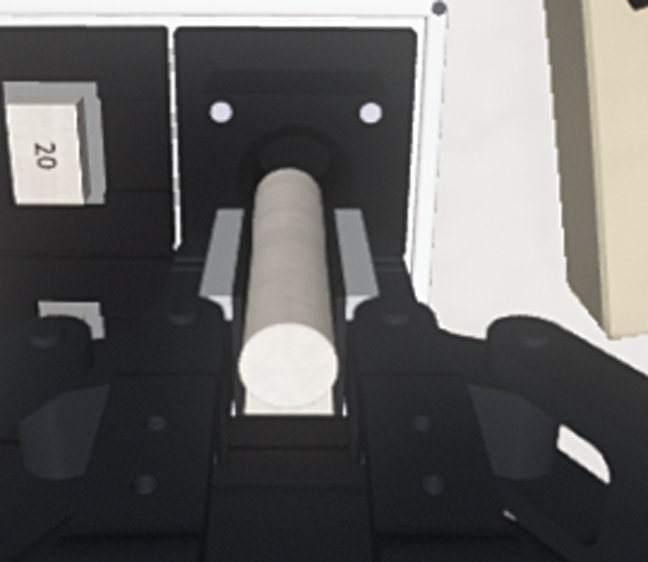

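The pin stands upright in the fingers with its foot's far edge at crop (288,168). The bore mouth is just behind it, and the screws are at (221,112) and (371,112). I compute the offset.

Run:
```python
from h import *
im=load("p2"); px=lambda x,y:(x/2.4+130-.3,y/2.4+150-.3)
y=np.radians(84); tx=np.array([np.cos(y),np.sin(y)]); ty=np.array([np.sin(y),-np.cos(y)])
s=cast(im,[px(221,112),px(371,112)],.041)[:,:2]*1000; b=s.mean(0)-18.55*tx; print("bore",b,np.linalg.norm(s[0]-s[1]))
f=cast(im,[px(288,168)],.050)[0,:2]*1000-8*tx; w=cast(im,[px(255.5,195),px(321.5,195)],.050)[:,:2]*1000; print("foot",f,"w",np.linalg.norm(w[0]-w[1]),w.mean(0))
d=b-f; print("shift tool",d@tx,d@ty, d@tx/120,d@ty/120)
plan((.5,-.2,.0474))
```

```text
bore [ 542.12847977 -217.42498427] 37.11635555029853
foot [ 540.06593695 -218.05557631] w 16.037421711565234 [ 540.28930778 -217.06461229]
shift tool 0.8427320148710499 1.9853291762144436 0.007022766790592082 0.01654440980178703
t 37.6 pos [ 0.5422 -0.2166  0.0824] yaw 84.0 tilt [ 0.0013 -0.0005] q7 -0.04 gap 0.172
shift [ 0.101 -0.365  0.291]
```

```bash
python3 -m pendant '[[1,0.005,0.016,0,0,0,0],[1,0.005,0.016,0.04,0,0,0],[1,0.005,0.016,0.09,0,0,0],[1,0.005,0.016,0.15,0,0,0],[1,0.005,0.016,0.2,0,0,0],[1,0.005,0.016,0.25,0,0,0],[1,0.005,0.016,0.28,0,0,0],[1,0.005,0.016,0.288,0,0,0],[1,0.005,0.016,0.288,0,0,0]]'
```

```text
time: 38.72
ee_pos: [0.5435, -0.2171, 0.0475]
eef_rot: [0.0, 0.744, 0.669, -0.0]
force: [-4.6, 0.8, 8.3]
finger_gap: 0.169
gripper_force: 59.7
```

Floor contact is at z = 47.5 mm (expected 47.4). I release, retreat and check.

```bash
python3 -m pendant '[[0.3,0,0,0,0,0,0],[0.3,0,0,0,0,0,0],[0.3,0,0,0,0,0,0],[0.3,0,0,-0.3,0,0,0],[0.3,0,0,-0.7,0,0,0],[0.3,0,0,-1,0,0,0],[0.3,0,0,-1,0,0,0]]' >/dev/null && python3 -m pendant '[[0,-0.3,0,-0.4,0,0,0],[-0.5,-0.6,-0.2,-0.6,0,0,0],[-0.5,-0.6,-0.2,-0.6,0,0,0],[-0.5,-0.6,-0.2,-0.6,0,0,0]]'
python3 - <<'E'
from h import *
im=grab("wrist","end"); plan()
cv2.imwrite("pics/endc.png",cv2.resize(im["frame"][60:300,130:400],(720,600),interpolation=cv2.INTER_CUBIC) if 0 else cv2.resize(im["frame"],(800,600),interpolation=cv2.INTER_CUBIC))
for n,p in (("M",(.472,-.2100,.02)),("S",(.4628,-.2808,.02)),("L",(.5322,-.288,.02))):
    u=proj(im,p)[0]; print(n,np.round(u),[np.round(v,1) for v in block(im,tuple((u+(-3,-8)).astype(int)),.020,205)])
E
```

```text
time: 40.1
ee_pos: [0.5118, -0.2855, 0.2376]
eef_rot: [-0.001, 0.744, 0.669, -0.0]
force: [-0.6, 0.8, 0.1]
finger_gap: 0.751
gripper_force: 0.0
t 40.15 pos [ 0.512  -0.2849  0.2375] yaw 83.99 tilt [-0.0012  0.0013] q7 0.17 gap 0.749
M [208. 104.] [array([ 471.5, -209.9]), array([28.5, 19.5]), np.float64(83.5)]
S [208. 168.] [array([ 463. , -280.6]), array([28.1, 10.4]), np.float64(82.1)]
L [270. 168.] [array([ 532. , -288.5]), array([28.9, 28.5]), np.float64(84.0)]
```

View pics/endc.png

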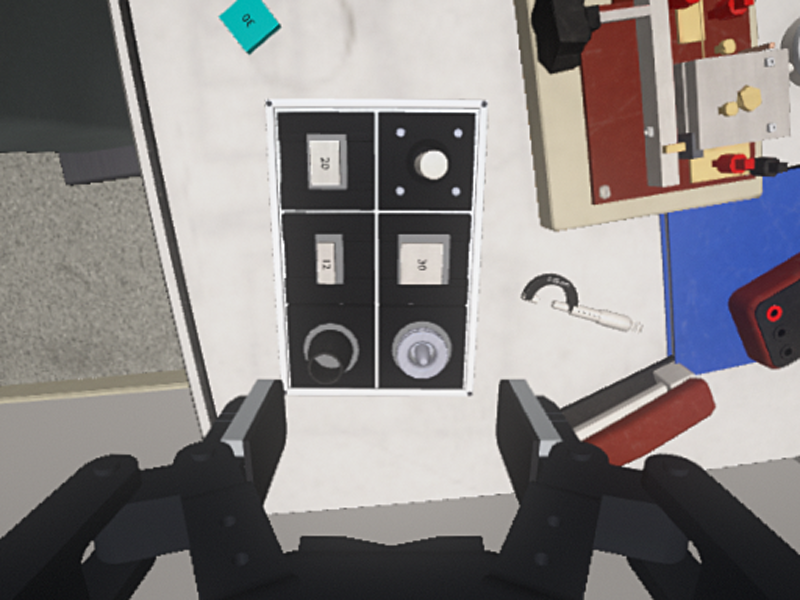

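All five show seated: "20" (325,162), "12" (325,264), "30" (423,264), the ring round the post (422,350), and the pin in the bore (432,164). The blocks measure square to their recesses and inside them, so I hand in.

```bash
python3 -c "
from h import *
print(np.round(cast(load('end'),(276.5,105),.085)*1000,1))
from bench import workorder; print(workorder.finish_job())"
```

```text
[[ 540.9 -218.6   85. ]]
the job is handed in; nothing more can be done
None
```

All five masters are back in their places in the tray and the job is handed in, at about 40 s of the 112 s allowed; the small and large blocks sit about 2 mm off centre, but square and inside their recesses.

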